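# Load the beam rig and hold the probe on its sensing pad

### The arm

A 6-joint arm with a two-finger parallel gripper is mounted at the origin on the work surface. World frame = base frame: x ahead of the robot, y to its left, z up, the work surface at z = 0. Lengths are in m, angles in rad, forces in N, time in s.
With the tool pointing down it reaches from about 0.325 to 0.9 m from the base axis. Payload 6.1 kg.
Tool frame: the origin (TCP) lies between the finger pads; the fingertips stand 8 mm ahead of it and the grasp point (between the pads) lies 11 mm behind it (bot.nose_length is the distance from the TCP to the fingertips, in m); x points along the fingers, z is the direction in which the jaws open and shut, and the axes are right-handed (so a half turn about x gives the same grasp; the last joint's range is limited). The gripper opens to 87 mm and grips with 3 to 60 N. Pads are 19 mm wide; open, the fingers measure 117 mm over their backs; the gripper's body (75 mm by 190 mm) begins 51 mm behind the grasp point.
Start: joints at [1.016, 0.22, 1.526, -0, 1.395, -0.126], TCP at [0.26, 0.568, 0.231] pointing down, gripper open.
Joint ranges: [-2.98, 2.98], [-0.91, 2.08], [0.09, 2.57], [-1.24, 4.39], [0.2, 2.65], [-2.68, 2.68]. Speed limits (rad/s): [2.57, 2.57, 3.01, 3.14, 3.14, 3.14].

### API

Orientations are given as a unit quaternion [w, x, y, z].
In Python, from rig import sensors, cams, bot gives the robot as it stands.
- The arm moves only by the tool move_arm, never from a script. Its argument "rows" is a list that holds one entry, the list of rows, each a list of 7 numbers: the turn, a rotation vector about the tool's x, y, z in degrees, then the shift along the tool's x, y, z in m, then the closure, from 0 (fully open) to 1 (shut). In form: [[[rx, ry, rz, x, y, z, claw], ...]]. A call has 1 to 8 rows; each row shifts and turns the commanded pose from where the row before left it, along the tool's axes as they then stand; what a row does not reach is not made up. A row lasts 1/8 s, in which the tool goes at most 62.5 mm and 10.7 degrees, less where a joint would pass 70% of its speed; a pose out of reach is approached as far as the arm can. A call with a gripper value outside its range is refused whole. The fingers move at their own pace and stop on an object; "squeeze" is the grip in N (left out, the last holds). Time passes only in rows, so rows that do not move let the fingers close. It gives the time, the measured TCP pose, the force and the opening at its end, in the units of the state.
- sensors.get_state(): the state, without advancing time (a new reading comes with each control period).
- cams.read_camera(name): name is "scene" or "top" or "wrist"; returns a dict with "img" (420x560x3 uint8, blue, green, red), "vertical_fov" (degrees; the focal length in pixels is half the picture's height over the tangent of half this angle, whatever the lens; pixels are square), "cx", "cy" (the principal point, pixels), "rvec" (rotation vector, rad) and "tvec" (3), from world to camera coordinates, as OpenCV has them; the wrist camera has in their place "T_tool_cam" (4x4, takes a point from camera to tool coordinates, whose origin is the TCP and whose axes are the tool frame's). Camera axes: x right, y down, z forward; pixel columns grow to the right and rows downward; lengths in m; the calibration is good to about 2 mm. A picture is of the moment at which its call begins: read the wrist's pose just before it. There is no depth.
- bot.sign_off(): hands the job in, once; it reports no verdict.
The state is a dict: "time": time; "joint_pos": joint angles; "joint_velocities": joint speeds; "tau": joint torques, N m; "position": TCP position; "tool_rot": TCP orientation; "ft_force": force on the tool from outside, world axes, zero at the start; "wrist_torque": the same for the moment, N m; "gripper_width": opening from 0.0 (shut) to 1.0 (fully open).
Only numpy, scipy, OpenCV 4.12 (cv2) and the standard library are available. Lean on these libraries where they do the work, as an engineer would, in place of code of your own. Each camera call takes 0.05 s, during which the arm holds its last target.

### The job

Load the bench rig and take its reading: hook the load hanger onto the rail near the rail's left-hand end (the robot's left), slide it along the rail to the dark band and leave it hanging there. Then take the contact probe from its stand and hold its tip on the marked spot of the sloping sprung pad, the probe square to the pad's face, pressing lightly so that the pad goes in about half of its 10 mm travel and never reaches its stop. Finish while still holding the probe there in the gripper, pressed on the spot, with the hanger hanging free at the band and everything else left where it was.

Things in the scene. Friction and masses are not known exactly. Their poses are not given: they have to be found in the camera images.
- hanger: The load hanger, about 0.35 kg, 180 mm high, standing upright on the bench: a round steel weight 56 mm across, 20 mm high, an 8 mm rod rising from its centre to an open hook, an aluminium grip tab on top. Origin: centre of the foot. z up the rod, x the way the hook's mouth opens (at the start within 0.5 rad of straight away from the robot), y across the flat hook.
- hanger_grip (a point): Point in the hanger's grip tab, 158 mm above its foot, axes as the hanger. The tab is 22 mm along x, 14 mm along y (pinch it along y) and 48 mm high: 132 to 180 mm above the foot. 42 mm straight above hook_seat.
- hook_seat (a point): Where the rail's centre lies in the hook when hung, 116 mm above the foot. Hook: 8 mm bar, upside-down V over this point; lip on the +x side ends 106 mm above the foot, back on the -x side, returning to the rod 66 mm up. The rail enters level from +x when its centre is 78 to 98 mm above the foot (best: this point 28 mm above the rail's centre); then lower 28 mm to sit.
- rig: Fixed aluminium beam rig. Origin on the bench below the rail's middle; x away from the robot (turned up to 0.2 rad), y along the rail to the robot's left, z up. Base 12 mm thick, x -150 to 60, y -155 to 155 mm. Posts 26 x 20 mm, 180 mm high, at y = -140 and 140 mm carry the rail. The pad's pedestal stands on the base, on the robot's side, at the right.
- rail_mid (a point): Middle of the rail's centre line, 170 mm above the bench; axes as the rig. Round steel bar 12 mm across, free for 130 mm either way. Its left-hand end for hooking on is the part more than 60 mm to the left (+y) of this point.
- mark (a point): Centre of the mark on the rail: a dark band 6 mm wide round the bar; the point is on the rail's centre line, 0 to 60 mm to the right (-y) of the middle. Axes as the rig.
- probe: The contact probe, 0.12 kg, 126 mm long: black square handle 20 x 20 mm, 68 mm long; below it a round collar 28 mm across, 8 mm thick; then a 6 mm steel stylus with an 8 mm ball end. Origin at the tip; z along the probe from tip to handle, x and y square to the handle's sides. Starts upright in the stand, collar on its top; lifts straight out (55 mm frees it).
- probe_grip (a point): Middle of the probe's handle, on its axis, 94 mm from the tip; axes as the probe. The handle spans 32 mm above to 36 mm below this point. 106 mm above the bench at the start.
- probe_tip (a point): Lowest point of the probe's ball tip, on the axis; axes as the probe. Starts inside the stand, 12 mm above the bench.
- stand: The probe's fixed stand: a grey block 70 x 70 mm, 62 mm high, with a 13 mm hole in the middle. Origin on the bench under its centre. Stand and hanger are on either side of the rig, either way round. Loose bystanders to leave alone (weights, jar, mug, tape roll, tray, screwdriver; at most 95 mm high) lie around them, on the open bench.
- pad_spot (a point): Centre of the marked spot (11 mm ring with a dot) on the face of the sprung pad, an aluminium disc 30 mm across, 90 mm above the bench, 100 mm nearer the robot than the rail, 95 mm right of its middle. The face slopes 25 degrees: z is its outward normal, leaning from vertical towards the robot; y is the rig's y. The point moves with the pad.
- pad (a joint): How far the pad is pushed in along its normal, in m: 0 at rest, 0.010 at its stop. Spring 0.8 N per mm with about 0.6 N preload, so half-way (0.005) takes about 5 N.
There are look-alikes about, which are no part of the job. Leave any blue or yellow look-alike of the probe alone. Leave any turquoise look-alike of the hanger alone.

How it is judged:
On the way, in this order (a step that is already met when the one before it is completed fails the run):
1. the hanger is hooked on the rail near its left-hand end (more than 60 mm left of the middle) (x of hook_seat in the frame of mark between -0.01 and 0.01 m and z of hook_seat in the frame of mark between -0.01 and 0.012 m and y of hook_seat in the frame of rail_mid between 0.06 and 0.14 m), for 0.1 s.
2. still hooked on the rail, the hanger comes along to within 15 to 50 mm of the mark (x of hook_seat in the frame of mark between -0.01 and 0.01 m and z of hook_seat in the frame of mark between -0.01 and 0.012 m and y of hook_seat in the frame of mark between 0.015 and 0.05 m).
3. the hanger hangs at the mark and is let go (x of hook_seat in the frame of mark between -0.01 and 0.01 m and z of hook_seat in the frame of mark between -0.01 and 0.012 m and y of hook_seat in the frame of mark between -0.008 and 0.008 m and contact force between the fingers and hanger below 0.1 N and contact force between hanger and rig above 1 N and angle between hook_seat's own z axis and vertical below 0.2 rad), for 0.2 s.
At the end, for the whole second after the job is handed in: Hanger let go, hanging still on the rail within 8 mm of the mark. Probe gripped, tip within 6 mm of the spot's centre (each axis of the face), axis within 0.14 rad of the face's normal, pad pushed in 2 to 8.5 mm with 1 to 10 N, probe clear of the hanger; all held for the last second (all of step 3 and linear speed of hanger below 0.05 m/s and x of probe_tip in the frame of pad_spot between -0.006 and 0.006 m and y of probe_tip in the frame of pad_spot between -0.006 and 0.006 m and z of probe_tip in the frame of pad_spot between -0.004 and 0.003 m and angle between the z axis of probe_tip and the z axis of pad_spot, either way round below 0.14 rad and z of probe_grip in the frame of pad_spot above 0.05 m and value of joint pad between 0.002 and 0.0085 m and contact force between probe and rig between 1 and 10 N and contact force between the fingers and probe above 2 N and contact force between probe and hanger below 0.05 N); the arm keeps its last pose, push and grip.
It fails at once if the pad is driven to its stop (value of joint pad above 0.0096 m).
It fails at once if a bystander is moved more than 20 mm (distance of any of screwdriver, spare_weight, small_weight, mug, jar, tape_roll, parts_tray from where it was at the start of the episode above 0.02 m).
It also fails if it takes over 59 s, if anything falls off the work surface, if the arm or the gripper's body presses on something with over 40 N, if the wrist force passes 120 N, or if a joint passes its speed limit or range.

## Working session

There is one attempt and no reset: what is moved stays moved. The work goes in short steps, Python scripts to look and compute and a tool call to move; the robot and the scene stay as the last step left them, time stands still between calls to the robot, and variables do not carry over. Pictures are saved under pics/ and viewed, and the job is handed in when it is done.

Besides the shell and the picture viewer there is one more tool, called after "Call:" by a JSON object that holds its "op" and its "data", one argument or row to a line. move_arm: Moves the arm, as the interface text tells. Its arguments: {"type":"object","properties":{"rows":{"type":"array","items":{"type":"array","items":{"type":"array","items":{"type":"number"}}}},"squeeze":{"type":"number"}},"required":["rows"]}

```bash
ls; mkdir -p pics; python3 - <<'E'
from rig import sensors,cams,bot
import cv2,numpy as np
s=sensors.get_state();print(s)
for n in ["scene","top","wrist"]:
    c=cams.read_camera(n);cv2.imwrite(f"pics/{n}0.png",c["img"]);print(n,{k:v for k,v in c.items() if k!="img"})
E
```

```text
pics
{'time': 0.0, 'joint_pos': array([ 1.01588671e+00,  2.21187351e-01,  1.52764040e+00, -2.55469870e-06,
        1.39469509e+00, -1.26107364e-01]), 'joint_velocities': array([-8.86133473e-04,  8.56713576e-05,  2.21552675e-04, -3.39006510e-04,
       -3.26342826e-04, -8.36783648e-04]), 'tau': array([-2.68959819e-03, -4.94624555e+01, -3.87370384e+01,  6.95968140e-02,
        5.72779414e-02, -1.69198825e-04]), 'position': array([0.25954525, 0.56788418, 0.22944576]), 'tool_rot': array([ 0.59431717, -0.38246529,  0.5955484 ,  0.38187631]), 'ft_force': array([-0.50242375, -0.97827505,  0.45127566]), 'wrist_torque': array([-0.00477493,  0.00508275, -0.06328353]), 'gripper_width': 1.0000528064240617}
scene {'vertical_fov': 47.127910312582394, 'cx': 276.83949220480815, 'cy': 205.85319741269612, 'rvec': array([ 1.842118  ,  1.40325106, -0.68417706]), 'tvec': array([-0.10025325, -0.21943869,  1.5427373 ])}
top {'vertical_fov': 44.70328141588725, 'cx': 278.0873452422929, 'cy': 207.77971733457866, 'rvec': array([ 2.15086151, -2.06987927,  0.205619  ]), 'tvec': array([-0.06070725,  0.54019132,  1.4659747 ])}
wrist {'vertical_fov': 67.9542341193534, 'cx': 277.4347524562422, 'cy': 203.85285928575357, 'T_tool_cam': array([[ 2.96532921e-04, -2.79433007e-01,  9.60165146e-01,
        -1.54497296e-01],
       [-3.40224025e-04, -9.60165160e-01, -2.79432906e-01,
         7.51814838e-02],
       [ 9.99999898e-01, -2.43810195e-04, -3.79790402e-04,
         3.91124913e-04],
       [ 0.00000000e+00,  0.00000000e+00,  0.00000000e+00,
         1.00000000e+00]])}
```

View pics/scene0.png

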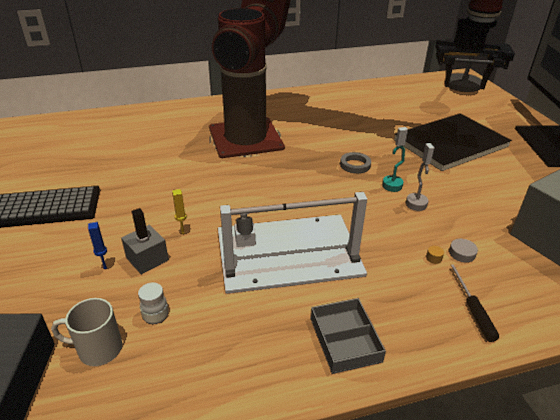

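View pics/top0.png

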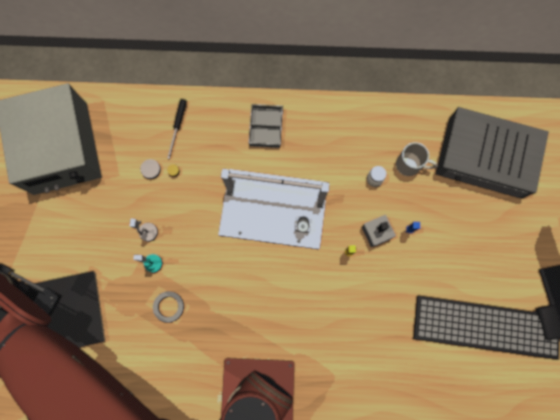

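View pics/wrist0.png

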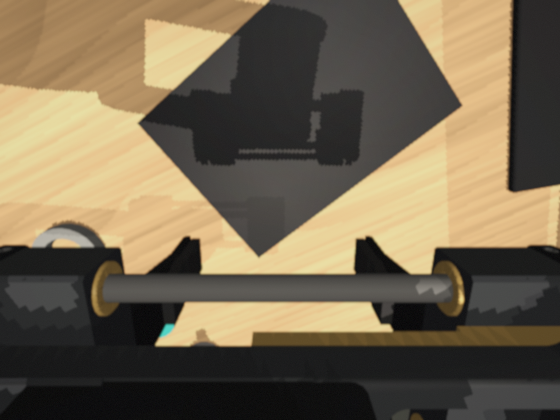

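Candidates. Hanger: the silver one at scene (417,202), or the turquoise look-alike at (393,184). Probe: the black one in the grey stand at scene (140,222), or the blue (97,240) and yellow (180,205) look-alikes. I choose the silver hanger and the black probe. Next are close crops.

```bash
cat > h.py <<'E'
import cv2,numpy as np
from rig import sensors,cams,bot
from scipy.spatial.transform import Rotation as R
def cam(n):
    if n=="wrist":
        s=sensors.get_state()
    c=cams.read_camera(n)
    h=c["img"].shape[0]; c["f"]=h/2/np.tan(np.radians(c["vertical_fov"]/2))
    if n=="wrist":
        q=s["tool_rot"];T=np.eye(4);T[:3,:3]=R.from_quat([q[1],q[2],q[3],q[0]]).as_matrix();T[:3,3]=s["position"]
        C=T@c["T_tool_cam"]; c["Rwc"]=C[:3,:3];c["o"]=C[:3,3]
    else:
        Rm=cv2.Rodrigues(c["rvec"])[0];c["Rwc"]=Rm.T;c["o"]=-Rm.T@c["tvec"]
    return c
def ray(c,u,v):
    d=c["Rwc"]@np.array([(u-c["cx"])/c["f"],(v-c["cy"])/c["f"],1.]);return c["o"],d/np.linalg.norm(d)
def onz(c,u,v,z):
    o,d=ray(c,u,v);return o+d*(z-o[2])/d[2]
def proj(c,P):
    p=c["Rwc"].T@(np.asarray(P)-c["o"]);return np.array([c["cx"]+c["f"]*p[0]/p[2],c["cy"]+c["f"]*p[1]/p[2]])
def tri(rs):
    A=np.zeros((3,3));b=np.zeros(3)
    for o,d in rs:
        P=np.eye(3)-np.outer(d,d);A+=P;b+=P@o
    p=np.linalg.solve(A,b);return p,[np.linalg.norm((np.eye(3)-np.outer(d,d))@(p-o)) for o,d in rs]
def crop(c,x0,y0,x1,y1,k,name):
    i=cv2.resize(c["img"][y0:y1,x0:x1],None,fx=k,fy=k,interpolation=cv2.INTER_CUBIC);cv2.imwrite("pics/"+name,i)
E
python3 - <<'E'
from h import *
s=cam("scene");t=cam("top")
a=cv2.resize(s["img"][115:225,360:460],None,fx=4,fy=4,interpolation=2)
b=cv2.resize(t["img"][205:285,115:185],None,fx=5.5,fy=5.5,interpolation=2)[:440]
b=cv2.resize(b,(385,440));cv2.imwrite("pics/c1.png",np.hstack([a,b]))
a=cv2.resize(s["img"][180:300,205:375],None,fx=4,fy=4,interpolation=2);cv2.imwrite("pics/c2.png",a)
b=cv2.resize(t["img"][160:260,205:345],None,fx=5,fy=5,interpolation=2);cv2.imwrite("pics/c3.png",b)
b=cv2.resize(t["img"][200:270,340:430],None,fx=4,fy=4,interpolation=2)
a=cv2.resize(s["img"][195:275,80:200],(420,280),interpolation=2);cv2.imwrite("pics/c4.png",np.hstack([a,b]))
E
```

```text
(no output)
```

View pics/c1.png

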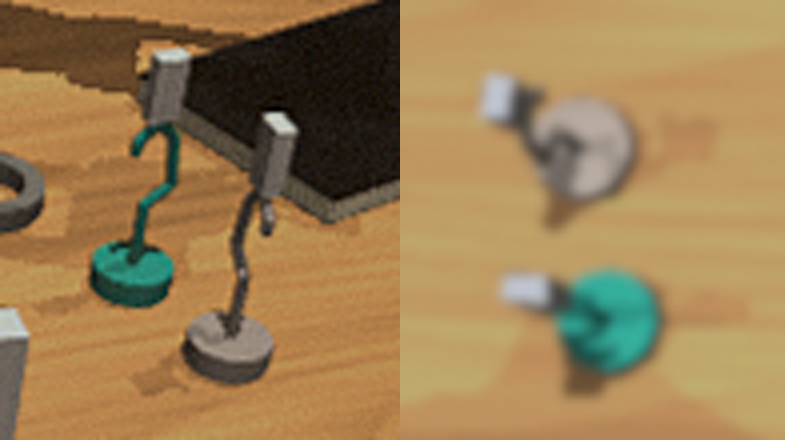

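View pics/c2.png

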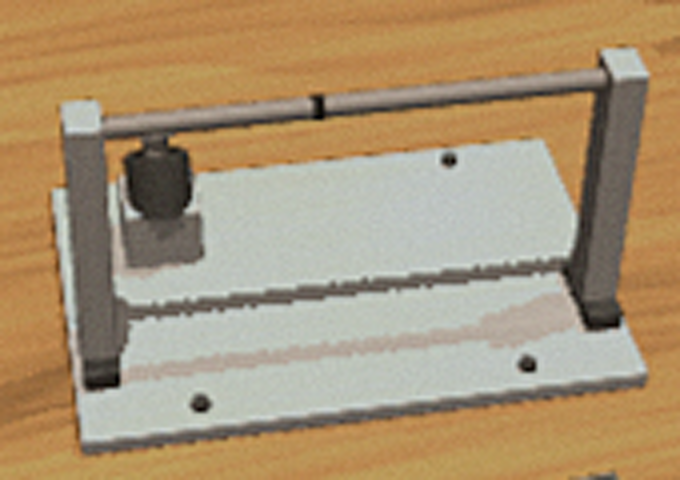

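View pics/c3.png

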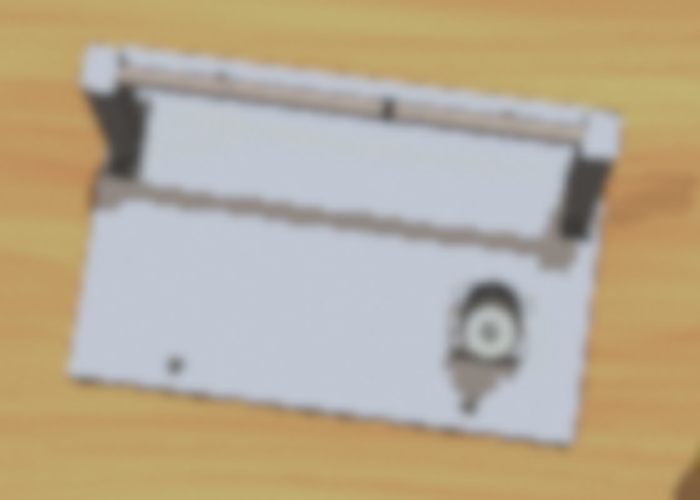

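View pics/c4.png

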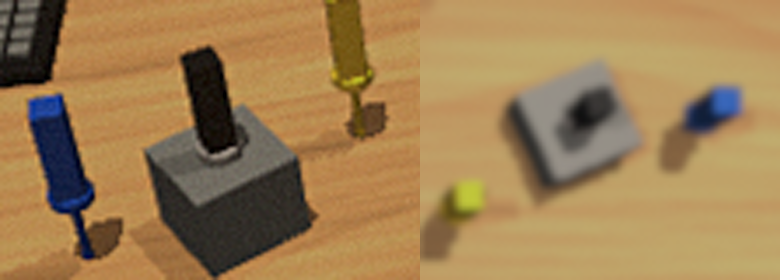

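```bash
python3 - <<'E'
from h import *
np.set_printoptions(precision=4,suppress=True)
s=cam("scene");t=cam("top")
def both(n,ut,us,z):
    p,e=tri([ray(t,*ut),ray(s,*us)]);print(n,p,np.array(e),"top@z",onz(t,*ut,z),"scene@z",onz(s,*us,z))
both("tabtop",(133.2,222.8),(429.6,146),.18)
both("foot",(148.6,231.9),(417.5,198.8),.02)
both("Lpost",(224.6,173.6),(360.5,195.5),.18)
both("Rpost",(325.4,186.4),(225.5,208.75),.18)
both("band",(282.6,181.4),(284.75,206.5),.17)
print("pad",onz(t,302.8,226.2,.09))
both("probetop",(385.7,224.2),(136.6,210.7),.138)
print("standtop corners",[onz(t,340+x/4-105,200+y/4,.062)[:2] for x,y in [(600,62),(640,135),(560,183),(513,105)]])
E
```

```text
tabtop [0.4617 0.3534 0.1756] [0.0022 0.0022] top@z [0.4599 0.3499 0.18  ] scene@z [0.468  0.3514 0.18  ]
foot [0.4619 0.3524 0.0175] [0.0032 0.0032] top@z [0.4601 0.3486 0.02  ] scene@z [0.4649 0.3539 0.02  ]
Lpost [0.6082 0.111  0.1775] [0.0006 0.0006] top@z [0.6073 0.1101 0.18  ] scene@z [0.6114 0.11   0.18  ]
Rpost [ 0.5818 -0.1677  0.179 ] [0.0017 0.0017] top@z [ 0.5813 -0.1692  0.18  ] scene@z [ 0.5835 -0.1662  0.18  ]
band [ 0.5941 -0.0492  0.1701] [0.0019 0.0019] top@z [ 0.5937 -0.051   0.17  ] scene@z [ 0.5943 -0.0472  0.17  ]
pad [ 0.4834 -0.1138  0.09  ]
probetop [ 0.4894 -0.3411  0.1397] [0.0015 0.0015] top@z [ 0.4897 -0.3429  0.138 ] scene@z [ 0.4876 -0.3398  0.138 ]
standtop corners [array([ 0.5294, -0.3563]), array([ 0.476 , -0.3853]), array([ 0.4384, -0.3268]), array([ 0.4947, -0.2923])]
```

```bash
cat >> h.py <<'E'
np.set_printoptions(precision=4,suppress=True)
def pose():
    s=sensors.get_state();q=s["tool_rot"];return R.from_quat([q[1],q[2],q[3],q[0]]),s["position"]
def goal(Rt,p):
    """print turn (deg, tool) and shift in current tool axes AND in turned tool axes"""
    r,x=pose();d=(r.inv()*Rt).as_rotvec(degrees=True);e=np.asarray(p)-x
    print("turn",d.round(2),"|%.1f|"%np.linalg.norm(d),"shift(cur)",r.inv().apply(e).round(4),"shift(turned)",Rt.inv().apply(e).round(4))
def frame(xd,zd):
    xd=np.array(xd,float)/np.linalg.norm(xd);zd=np.array(zd,float);zd-=xd*(zd@xd);zd/=np.linalg.norm(zd)
    return R.from_matrix(np.c_[xd,np.cross(zd,xd),zd])
E
python3 - <<'E'
from h import *
r,p=pose();print(r.as_matrix(),p)
for sg in (1,-1):
  Rt=frame([0,0,-1],[.0943*sg,.9955*sg,0]);goal(Rt,[.44,.352,.30]);print(Rt.as_matrix())
E
```

```text
[[-0.0002 -0.9095  0.4157]
 [-0.0004  0.4157  0.9095]
 [-1.      0.0001 -0.0005]] [0.2598 0.5683 0.2303]
turn [-19.15  -0.03  -0.01] |19.2| shift(cur) [-0.0697 -0.2538 -0.1218] shift(turned) [-0.0697 -0.1998 -0.1983]
[[ 0.     -0.9955  0.0943]
 [ 0.      0.0943  0.9955]
 [-1.     -0.      0.    ]]
turn [160.85  -0.01   0.04] |160.8| shift(cur) [-0.0697 -0.2538 -0.1218] shift(turned) [-0.0697  0.1998  0.1983]
[[ 0.      0.9955 -0.0943]
 [ 0.     -0.0943 -0.9955]
 [-1.      0.      0.    ]]
```

Call:
{"op": "move_arm", "data": {
  "rows": [
    [[0,0,0,-0.035,-0.04,-0.02,0],[0,0,0,-0.035,-0.05,-0.025,0],[0,0,0,0,-0.055,-0.025,0],[0,0,0,0,-0.055,-0.027,0],[0,0,0,0,-0.054,-0.025,0],[-9.6,0,0,0,0,0,0],[-9.6,0,0,0,0,0,0],[0,0,0,0,0,0,0]]
  ]
}}

```text
time: 1.35
position: [0.4385, 0.3539, 0.2987]
tool_rot: [0.523, -0.476, 0.523, 0.476]
ft_force: [0.2, 0.3, 0.7]
gripper_width: 0.995
```

```bash
python3 - <<'E'
from h import *
print(pose()[0].as_matrix(),pose()[1]);c=cam("wrist");cv2.imwrite("pics/w1.png",c["img"])
E
```

```text
[[ 0.0001 -0.9954  0.0955]
 [ 0.      0.0955  0.9954]
 [-1.     -0.0001  0.0001]] [0.4385 0.3539 0.2987]
```

View pics/w1.png

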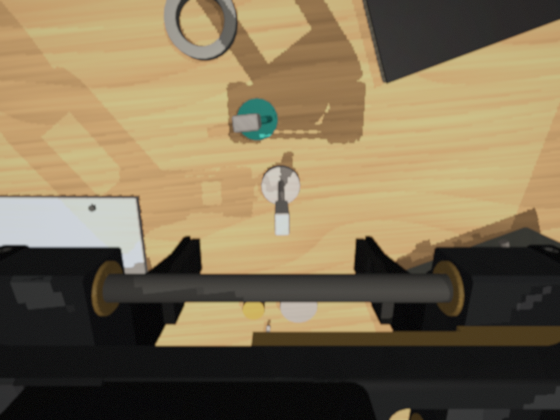

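```bash
python3 - <<'E'
from h import *
c=cam("wrist");crop(c,245,150,320,250,6,"w1c.png")
E
```

```text
(no output)
```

View pics/w1c.png

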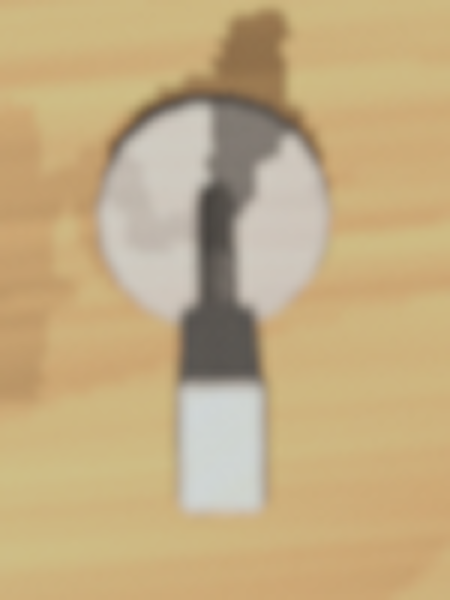

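```bash
python3 - <<'E'
from h import *
c=cam("wrist")
k=[onz(c,245+x/6,150+y/6,.18) for x,y in [(180,383),(264,383),(265,511),(181,511)]]
print(np.array(k),np.mean(k,0));
f=onz(c,245+213/6,150+215/6,.02);print("foot",f)
m=(k[2]+k[3]-k[0]-k[1])[:2];print("yaw",np.arctan2(m[1],m[0]))
P=np.mean(k,0)
goal(frame([0,0,-1],[.0943,.9955,0]),[P[0],P[1],.158-.011])
E
```

```text
[[0.4518 0.3504 0.18  ]
 [0.4531 0.3633 0.18  ]
 [0.4741 0.3616 0.18  ]
 [0.4728 0.3485 0.18  ]] [0.463 0.356 0.18 ]
foot [0.4627 0.356  0.02  ]
yaw -0.08571456810961245
turn [-0.1  0.   0. ] |0.1| shift(cur) [ 0.1517 -0.0245  0.004 ] shift(turned) [ 0.1517 -0.0246  0.004 ]
```

Call:
{"op": "move_arm", "data": {
  "rows": [
    [[0,0,0,0.0,-0.0245,0.004,0],[0,0,0,0.05,0,0,0],[0,0,0,0.05,0,0,0],[0,0,0,0.035,0,0,0],[0,0,0,0.017,0,0,0.3],[0,0,0,0,0,0,1],[0,0,0,0,0,0,1],[0,0,0,0,0,0,1]]
  ],
  "squeeze": 30
}}

```text
time: 2.5
position: [0.4642, 0.3565, 0.1488]
tool_rot: [0.524, -0.476, 0.522, 0.476]
ft_force: [0.2, -0.4, 0.7]
gripper_width: 0.633
```

```bash
python3 - <<'E'
from h import *
print(pose()[1],sensors.get_state()["gripper_width"]*87);c=cam("wrist");cv2.imwrite("pics/w2.png",c["img"])
E
```

```text
[0.4642 0.3565 0.1488] 55.10494753731529
```

View pics/w2.png

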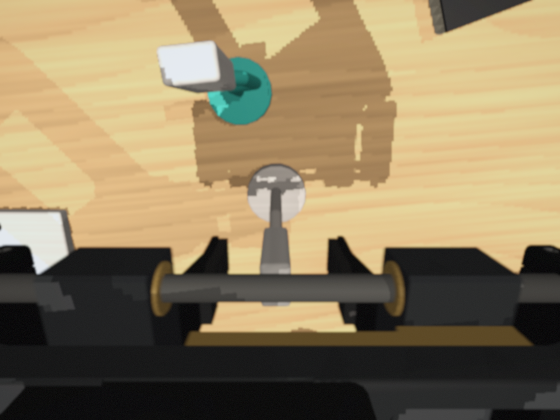

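The silver tab is centred between the closing fingers, at about (277,285). I'll let them finish closing.

Call:
{"op": "move_arm", "data": {
  "rows": [
    [[0,0,0,0,0,0,1],[0,0,0,0,0,0,1],[0,0,0,0,0,0,1],[0,0,0,0,0,0,1],[0,0,0,0,0,0,1],[0,0,0,0,0,0,1]]
  ]
}}

```text
time: 3.3
position: [0.463, 0.3557, 0.1466]
tool_rot: [0.523, -0.476, 0.523, 0.476]
ft_force: [-0.6, -0.4, 0.8]
gripper_width: 0.159
```

Call:
{"op": "move_arm", "data": {
  "rows": [
    [[0,0,0,-0.02,0,0,1],[0,0,0,-0.03,0,0,1],[0,0,0,-0.032,0,0,1],[0,0,0,0,0,0,1],[0,0,0,0,0,0,1]]
  ]
}}

```text
time: 3.92
position: [0.4626, 0.3555, 0.2278]
tool_rot: [0.522, -0.476, 0.523, 0.476]
ft_force: [0.3, -0.8, -4.2]
gripper_width: 0.158
```

```bash
python3 - <<'E'
from h import *
X=np.array([.9955,-.0943,0]);Y=np.array([.0943,.9955,0]);M=np.array([.595,-.0283,0])
goal(frame([0,0,-1],Y),M+.085*Y-.06*X+[0,0,.2286])
s=cam("scene");t=cam("top");crop(s,200,100,450,230,3,"s3.png");crop(t,110,150,335,270,3,"t3.png")
E
```

```text
turn [ 0.04 -0.04 -0.06] |0.1| shift(cur) [-0.0007 -0.1078 -0.2847] shift(turned) [-0.0008 -0.1081 -0.2846]
```

View pics/s3.png

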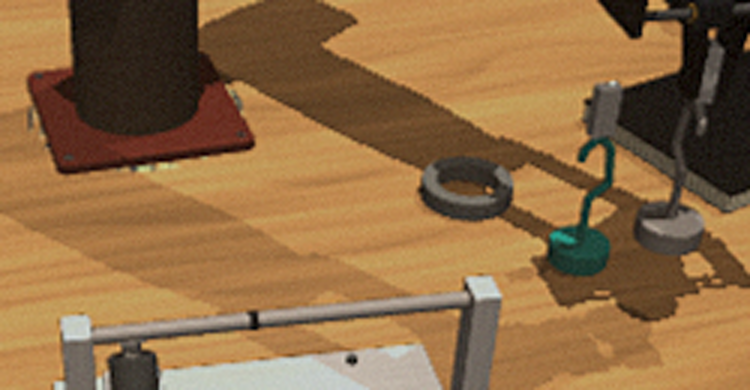

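View pics/t3.png

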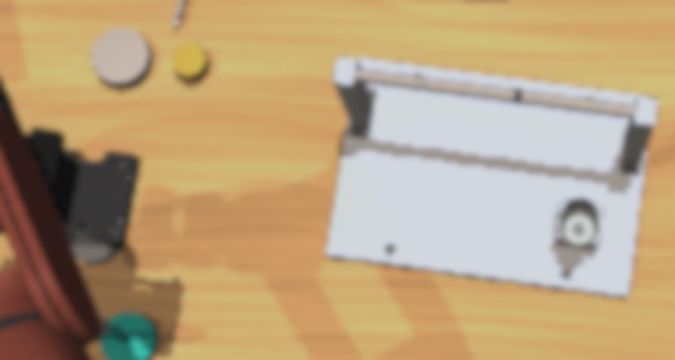

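The hanger is lifted and held upright. I'll move it to the pre-entry point on the robot side of the rail.

Call:
{"op": "move_arm", "data": {
  "rows": [
    [[0,0,0,0,-0.012,-0.03,1],[0,0,0,0,-0.018,-0.048,1],[0,0,0,0,-0.02,-0.052,1],[0,0,0,0,-0.02,-0.052,1],[0,0,0,0,-0.018,-0.048,1],[0,0,0,0,-0.012,-0.035,1],[0,0,0,0,-0.008,-0.02,1],[0,0,0,0,0,0,1]]
  ]
}}

```text
time: 5.03
position: [0.5435, 0.0605, 0.2271]
tool_rot: [0.523, -0.475, 0.524, 0.476]
ft_force: [0.4, -0.3, -2.8]
gripper_width: 0.156
```

```bash
python3 - <<'E'
from h import *
X=np.array([.9955,-.0943,0]);Y=np.array([.0943,.9955,0]);M=np.array([.595,-.0283,0])
goal(frame([0,0,-1],Y),M+.085*Y-.00*X+[0,0,.2286])
s=cam("scene");crop(s,210,120,410,270,4,"s4.png");t=cam("top");crop(t,205,150,335,250,5,"t4.png");c=cam("wrist");cv2.imwrite("pics/w4.png",c["img"])
E
```

```text
turn [-0.11 -0.02 -0.15] |0.2| shift(cur) [-0.0016 -0.0597  0.0016] shift(turned) [-0.0015 -0.0597  0.0015]
```

View pics/s4.png

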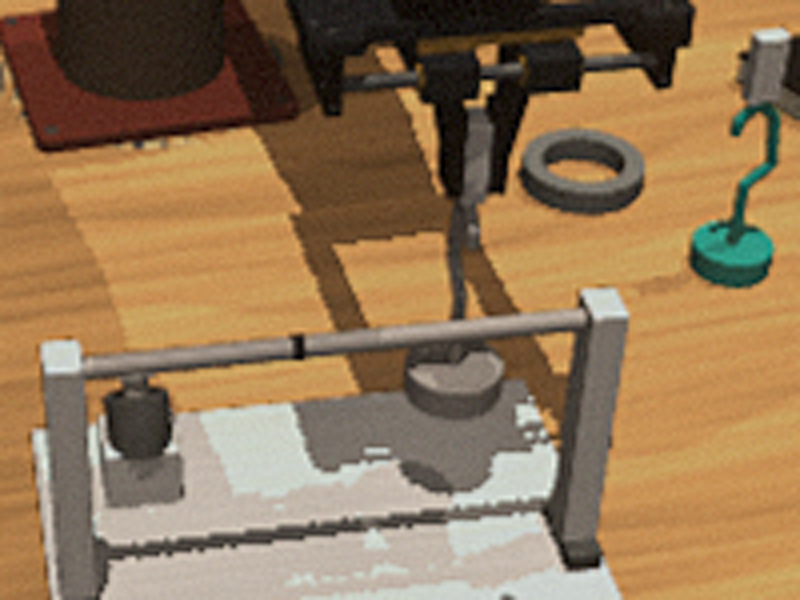

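View pics/w4.png

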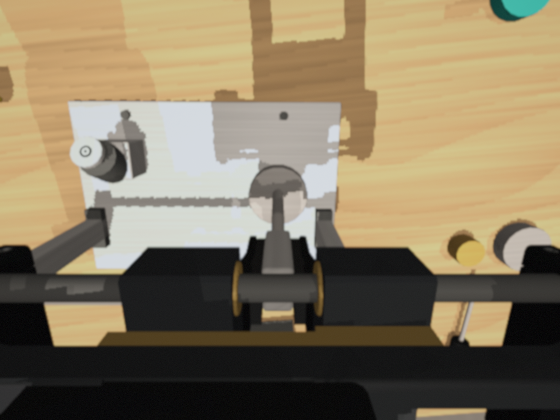

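Call:
{"op": "move_arm", "data": {
  "rows": [
    [[0,0,0,-0.001,-0.018,0.0015,1],[0,0,0,0,-0.018,0,1],[0,0,0,0,-0.014,0,1],[0,0,0,0,-0.01,0,1],[0,0,0,0,0,0,1],[0,0,0,0,0,0,1]]
  ]
}}

```text
time: 5.92
position: [0.6034, 0.058, 0.2295]
tool_rot: [0.523, -0.476, 0.523, 0.476]
ft_force: [0.2, 0.6, -4.4]
gripper_width: 0.16
```

```bash
python3 - <<'E'
from h import *
c=cam("wrist");print(onz(c,86,151,.09))
X=np.array([.9955,-.0943,0]);Y=np.array([.0943,.9955,0]);M=np.array([.595,-.0283,0])
goal(frame([0,0,-1],Y),M+.085*Y-.00*X+[0,0,.2286])
s=cam("scene");crop(s,210,120,410,270,4,"s5.png")
E
```

```text
[ 0.5454 -0.1169  0.09  ]
turn [ 0.05 -0.   -0.04] |0.1| shift(cur) [ 0.001   0.0001 -0.0017] shift(turned) [ 0.001   0.0001 -0.0017]
```

View pics/s5.png

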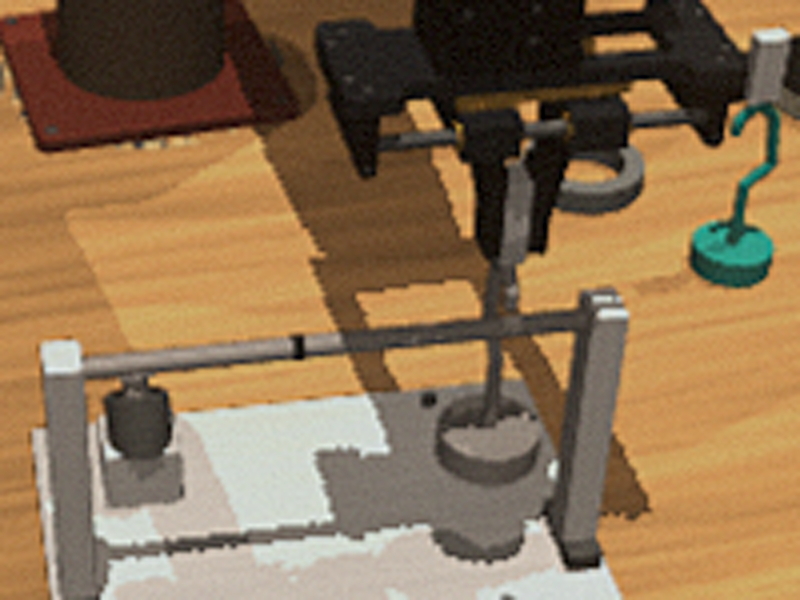

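Call:
{"op": "move_arm", "data": {
  "rows": [
    [[0,0,0,0.008,0,0,1],[0,0,0,0.008,0,0,1],[0,0,0,0.006,0,0,1],[0,0,0,0,0,0,1]]
  ]
}}

```text
time: 6.52
position: [0.6032, 0.0578, 0.2066]
tool_rot: [0.522, -0.476, 0.523, 0.476]
ft_force: [-0.6, 0.3, -3.7]
gripper_width: 0.163
```

Call:
{"op": "move_arm", "data": {
  "rows": [
    [[0,0,0,0.004,0,0,1],[0,0,0,0.002,0,0,1],[0,0,0,0,0,0,1],[0,0,0,0,0,0,1]]
  ]
}}

```text
time: 7.02
position: [0.6039, 0.0578, 0.2019]
tool_rot: [0.523, -0.476, 0.523, 0.476]
ft_force: [-0.3, -0.5, -3.2]
gripper_width: 0.157
```

```bash
python3 - <<'E'
from h import *
print(sensors.get_state()["ft_force"],sensors.get_state()["wrist_torque"])
X=np.array([.9955,-.0943,0]);Y=np.array([.0943,.9955,0]);M=np.array([.595,-.0283,0])
goal(frame([0,0,-1],Y),M+.085*Y-.00*X+[0,0,.2006])
s=cam("scene");crop(s,210,120,410,270,4,"s6.png")
E
```

```text
[-0.3332 -0.4612 -3.2183] [ 0.0218 -0.0438 -0.0098]
turn [ 0.05 -0.    0.01] |0.0| shift(cur) [ 0.0013  0.0007 -0.0016] shift(turned) [ 0.0013  0.0007 -0.0016]
```

View pics/s6.png

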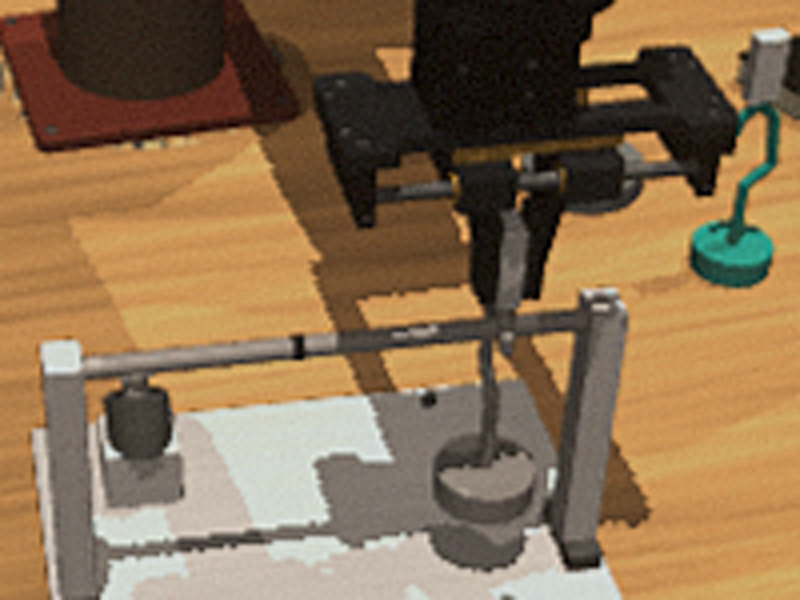

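Call:
{"op": "move_arm", "data": {
  "rows": [
    [[0,0,0,0.001,0,0,1],[0,0,0,0.001,0,0,1],[0,0,0,0,0,0,1],[0,0,0,0,0,0,1]]
  ]
}}

```text
time: 7.58
position: [0.6046, 0.0578, 0.2005]
tool_rot: [0.523, -0.477, 0.522, 0.476]
ft_force: [2.6, -0.4, 1.3]
gripper_width: 0.159
```

Call:
{"op": "move_arm", "data": {
  "rows": [
    [[0,0,0,-0.001,-0.001,0,1],[0,0,0,0,0,-0.01,1],[0,0,0,0,0,-0.015,1],[0,0,0,0,0,-0.02,1],[0,0,0,0,0,-0.02,1],[0,0,0,0,0,-0.01,1],[0,0,0,0,0,0,1]]
  ]
}}

```text
time: 8.45
position: [0.5973, -0.0189, 0.2005]
tool_rot: [0.523, -0.476, 0.524, 0.475]
ft_force: [0.4, -1.6, -2.4]
gripper_width: 0.158
```

Call:
{"op": "move_arm", "data": {
  "rows": [
    [[0,0,0,0,0,-0.01,1],[0,0,0,0,0,-0.01,1],[0,0,0,0,0,-0.007,1],[0,0,0,0,0,0,1],[0,0,0,0,0,0,1]]
  ]
}}

```text
time: 9.07
position: [0.595, -0.0442, 0.2006]
tool_rot: [0.523, -0.476, 0.523, 0.476]
ft_force: [-1.4, -1.5, -2.7]
gripper_width: 0.16
```

```bash
python3 - <<'E'
from h import *
s=cam("scene");crop(s,210,120,410,270,4,"s7.png");t=cam("top");crop(t,225,150,335,230,6,"t7.png")
print(pose()[1])
E
```

```text
[ 0.595  -0.0439  0.2006]
```

View pics/s7.png

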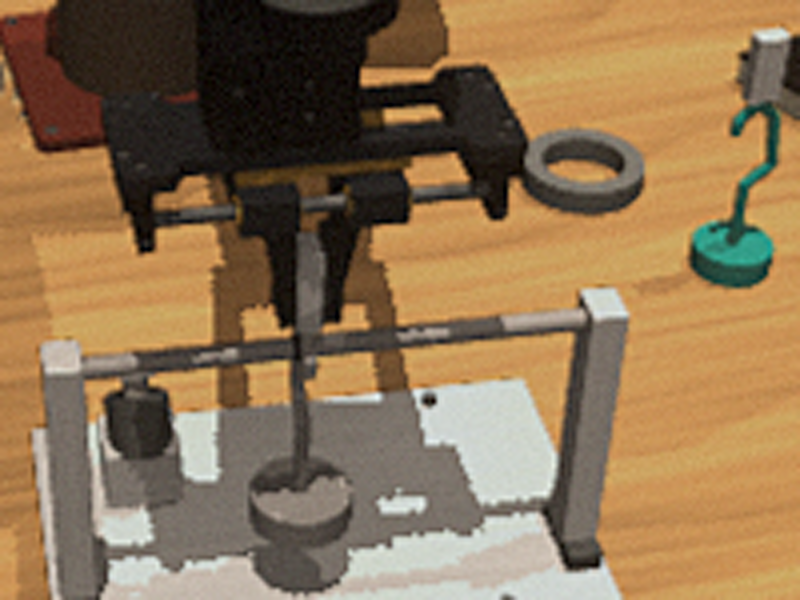

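View pics/t7.png

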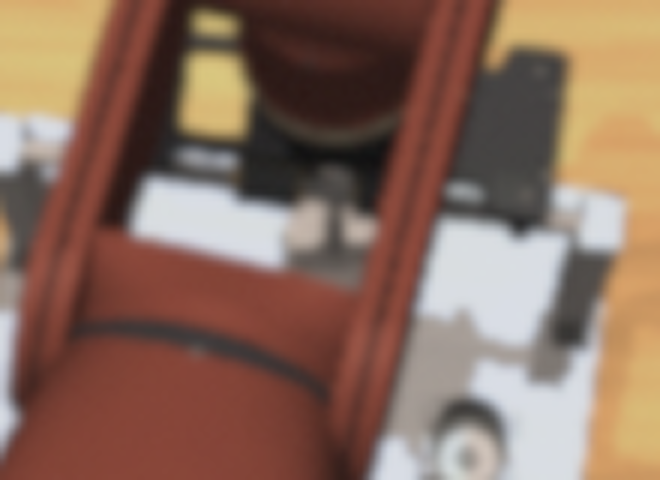

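```bash
python3 - <<'E'
from h import *
s=cam("scene");p=pose()[1]
z=p[2]-.0306-.116+.02
print("proj foot top",proj(s,[p[0],p[1],z]),"band (.5941,-.0492)",proj(s,[.5941,-.0492,.17]),proj(s,[p[0],p[1],.17]),proj(s,[.5943,-.0472,.17]))
i=s["img"];crop(s,262,180,312,260,9,"s8.png")
E
```

```text
proj foot top [285.5194 241.9755] band (.5941,-.0492) [283.7661 206.6056] [286.4427 206.4596] [284.7415 206.5081]
```

View pics/s8.png

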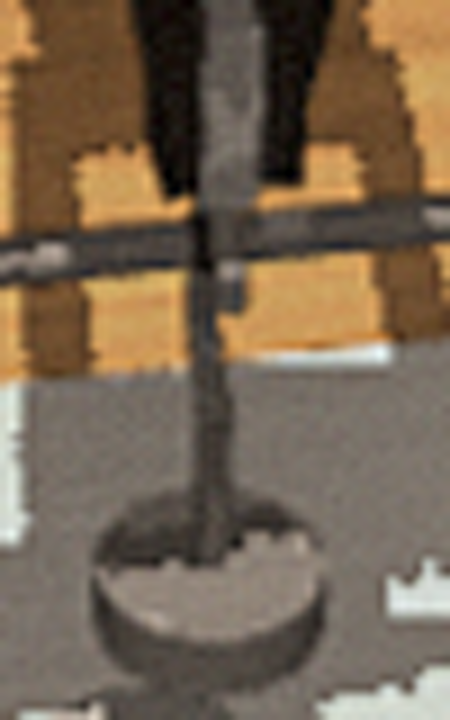

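Call:
{"op": "move_arm", "data": {
  "rows": [
    [[0,0,0,0,0.0005,-0.003,1],[0,0,0,0.0006,0,0,1],[0,0,0,0,0,0,1],[0,0,0,0,0,0,0.75],[0,0,0,0,0,0,0.7],[0,0,0,0,0,0,0.7],[0,0,0,0,0,0,0.7],[0,0,0,0,0,0,0.7]]
  ]
}}

```text
time: 10.22
position: [0.5945, -0.0468, 0.2001]
tool_rot: [0.523, -0.476, 0.523, 0.476]
ft_force: [0.8, -0.4, 0.3]
gripper_width: 0.3
```

```bash
python3 - <<'E'
from h import *
s=cam("scene");crop(s,262,180,312,260,9,"s9.png");print(pose()[1])
E
```

```text
[ 0.5945 -0.0468  0.2001]
```

View pics/s9.png

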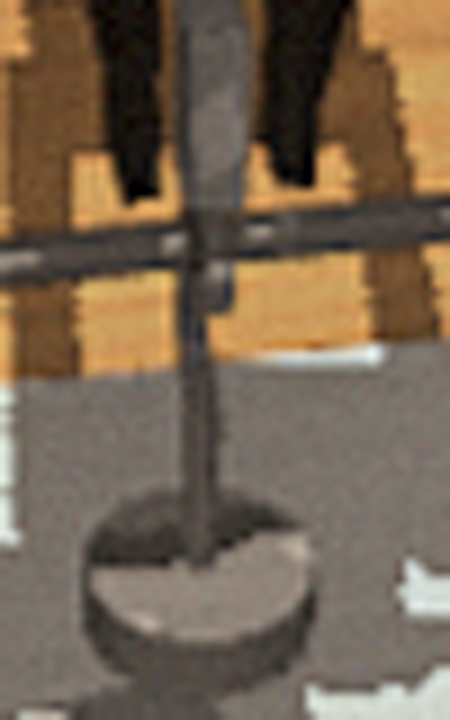

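Call:
{"op": "move_arm", "data": {
  "rows": [
    [[0,0,0,-0.01,0,0,0.7],[0,0,0,-0.02,0,0,0.7],[0,0,0,-0.035,0,0,0.7],[0,0,0,-0.035,0,0,0.5],[0,0,0,-0.01,0.05,-0.02,0.3],[0,0,0,0,0.055,-0.025,0.2],[0,0,0,0,0,-0.05,0],[0,0,0,0,0,-0.05,0]]
  ]
}}

```text
time: 11.28
position: [0.476, -0.1823, 0.3128]
tool_rot: [0.523, -0.478, 0.522, 0.475]
ft_force: [0.2, 0.2, 0.3]
gripper_width: 0.783
```

```bash
python3 - <<'E'
from h import *
s=cam("scene");crop(s,210,120,410,270,4,"s10.png");t=cam("top");crop(t,215,150,345,250,5,"t10.png");print(pose()[1])
goal(frame([0,0,-1],[.0943,.9955,0]),[.47,-.341,.27])
E
```

```text
[ 0.4758 -0.1853  0.3121]
turn [-0.22 -0.17  0.13] |0.3| shift(cur) [ 0.0426 -0.0094 -0.1554] shift(turned) [ 0.0421 -0.0089 -0.1555]
```

View pics/s10.png

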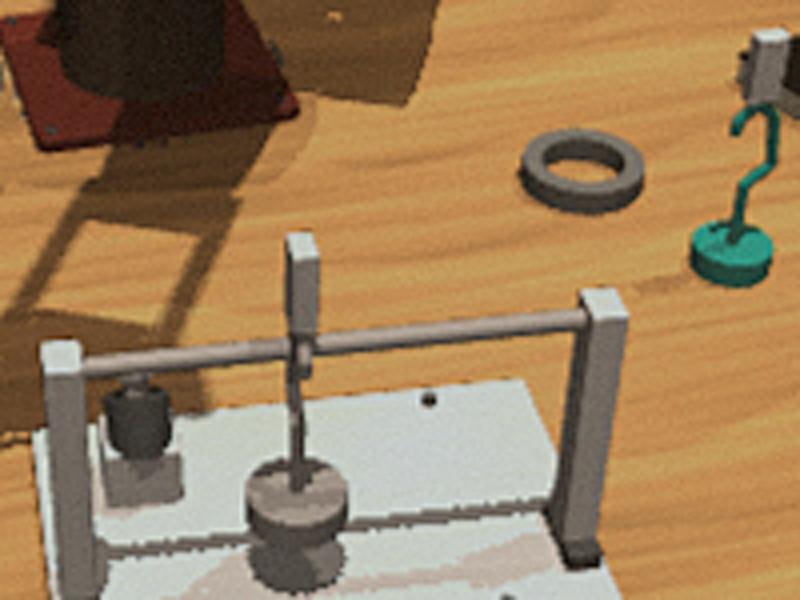

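View pics/t10.png

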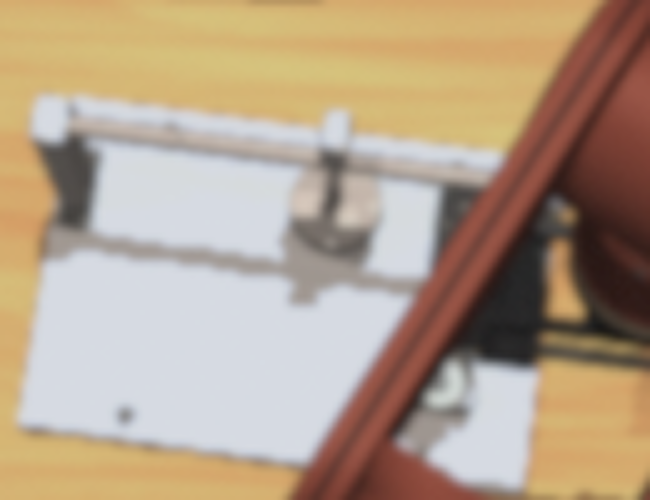

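Call:
{"op": "move_arm", "data": {
  "rows": [
    [[0,0,0,0.01,0,-0.04,0],[0,0,0,0.01,-0.009,-0.045,0],[0,0,0,0.01,0,-0.045,0],[0,0,0,0.012,0,-0.025,0],[0,0,0,0,0,0,0],[0,0,0,0,0,0,0]]
  ]
}}

```text
time: 12.12
position: [0.4713, -0.3353, 0.2686]
tool_rot: [0.523, -0.476, 0.522, 0.476]
ft_force: [-0.0, 0.2, -0.2]
gripper_width: 1.0
```

```bash
python3 - <<'E'
from h import *
print(pose()[1]);c=cam("wrist");cv2.imwrite("pics/w11.png",c["img"]);crop(c,210,130,330,250,5,"w11c.png")
E
```

```text
[ 0.4713 -0.3353  0.2686]
```

View pics/w11.png

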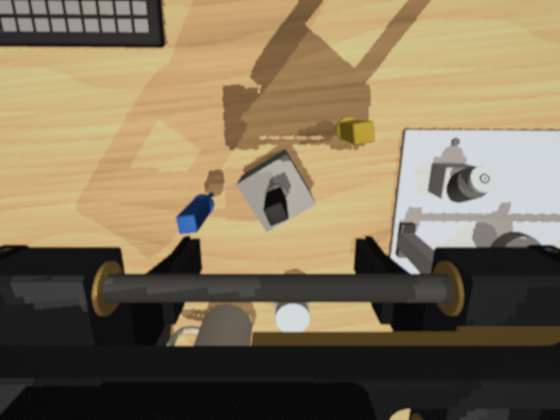

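View pics/w11c.png

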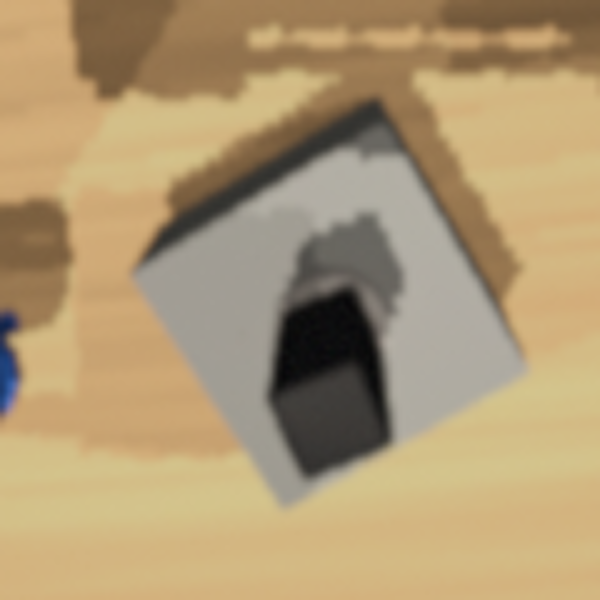

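```bash
python3 - <<'E'
from h import *
c=cam("wrist")
k=np.array([onz(c,210+x/5,130+y/5,.138) for x,y in [(270,398),(358,362),(388,440),(308,480)]])
print(k,k.mean(0))
st=np.array([onz(c,210+x/5,130+y/5,.062) for x,y in [(135,270),(378,130),(525,370),(285,505)]]);print("stand",st.mean(0),np.diff(st,axis=0))
for a,b in ((0,1),(3,2),(0,3),(1,2)):
    d=k[b]-k[a];print(np.linalg.norm(d),np.degrees(np.arctan2(d[1],d[0])))
print("pad",onz(c,485,178,.09))
E
```

```text
[[ 0.4839 -0.3496  0.138 ]
 [ 0.4783 -0.3321  0.138 ]
 [ 0.4944 -0.3277  0.138 ]
 [ 0.5012 -0.3439  0.138 ]] [ 0.4894 -0.3383  0.138 ]
stand [ 0.4896 -0.3387  0.062 ] [[-0.0276  0.0602  0.    ]
 [ 0.0609  0.0304  0.    ]
 [ 0.0293 -0.0613  0.    ]]
0.018315417080247615 107.76875256919719
0.017552975721885918 112.6246286963059
0.018209536634699805 17.96661861980851
0.016740952025206698 15.158000711388805
pad [ 0.485 -0.11   0.09 ]
```

```bash
python3 - <<'E'
from h import *
goal(frame([0,0,-1],[-.342,.94,0]),[.4895,-.3385,.095])
E
```

```text
turn [-25.28  -0.03   0.05] |25.3| shift(cur) [ 0.174  -0.0181 -0.0015] shift(turned) [ 0.174  -0.0158 -0.0092]
```

Call:
{"op": "move_arm", "data": {
  "rows": [
    [[0,0,0,0,-0.0181,-0.0015,0.45],[-8.5,0,0,0,0,0,0.45],[-8.5,0,0,0,0,0,0.45],[-8.3,0,0,0,0,0,0.45],[0,0,0,0.04,0,0,0.45],[0,0,0,0.02,0,0,0.45],[0,0,0,0,0,0,0.45]]
  ]
}}

```text
time: 13.1
position: [0.488, -0.3382, 0.2063]
tool_rot: [0.406, -0.578, 0.406, 0.58]
ft_force: [0.3, 0.3, 0.5]
gripper_width: 0.547
```

```bash
python3 - <<'E'
from h import *
print(sensors.get_state()["gripper_width"])
goal(frame([0,0,-1],[-.342,.94,0]),[.4895,-.3385,.095])
c=cam("wrist");cv2.imwrite("pics/w12.png",c["img"])
E
```

```text
0.5471830652976333
turn [-0.02  0.2  -0.1 ] |0.2| shift(cur) [ 0.1113 -0.0015 -0.0012] shift(turned) [ 0.1113 -0.0013 -0.0008]
```

View pics/w12.png

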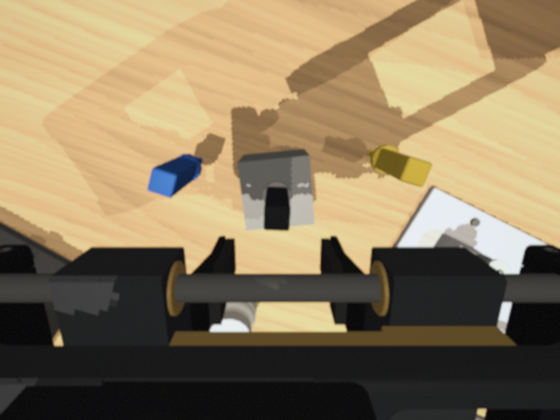

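Call:
{"op": "move_arm", "data": {
  "rows": [
    [[0,0,0,0.04,-0.0014,-0.001,0.45],[0,0,0,0.04,0,0,0.45],[0,0,0,0.02,0,0,0.45],[0,0,0,0.011,0,0,0.45],[0,0,0,0,0,0,1],[0,0,0,0,0,0,1],[0,0,0,0,0,0,1],[0,0,0,0,0,0,1]]
  ],
  "squeeze": 40
}}

```text
time: 14.15
position: [0.4908, -0.3404, 0.0981]
tool_rot: [-0.406, 0.579, -0.406, -0.579]
ft_force: [-0.6, 0.8, 2.8]
gripper_width: 0.227
```

Call:
{"op": "move_arm", "data": {
  "rows": [
    [[0,0,0,0,0,0,1],[0,0,0,0,0,0,1]]
  ]
}}

```text
time: 14.4
position: [0.4908, -0.3404, 0.0981]
tool_rot: [-0.406, 0.579, -0.406, -0.579]
ft_force: [-0.9, 1.6, 5.8]
gripper_width: 0.224
```

Call:
{"op": "move_arm", "data": {
  "rows": [
    [[0,0,0,-0.01,0,0,1],[0,0,0,-0.02,0,0,1],[0,0,0,-0.03,0,0,1],[0,0,0,-0.03,0,0,1],[0,0,0,-0.03,0,0,1],[0,0,0,-0.03,0,0,1],[0,0,0,0,0,0,1],[0,0,0,0,0,0,1]]
  ]
}}

```text
time: 15.4
position: [0.49, -0.3398, 0.2464]
tool_rot: [0.406, -0.579, 0.406, 0.579]
ft_force: [-0.6, 0.3, -0.5]
gripper_width: 0.229
```

```bash
python3 - <<'E'
from h import *
print(pose()[1],sensors.get_state()["gripper_width"])
c=cam("wrist");cv2.imwrite("pics/w13.png",c["img"]);s=cam("scene");crop(s,60,100,260,250,4,"s13.png")
E
```

```text
[ 0.49   -0.3398  0.2464] 0.22928034249404178
```

View pics/w13.png

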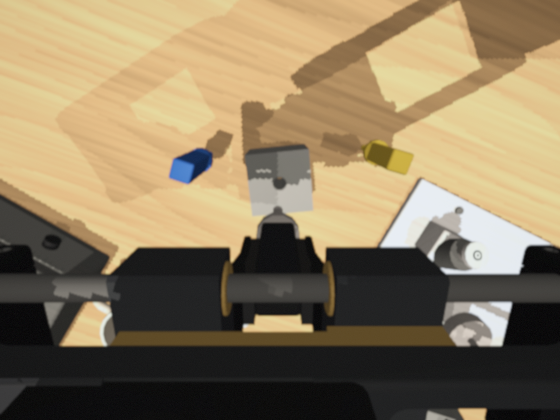

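View pics/s13.png

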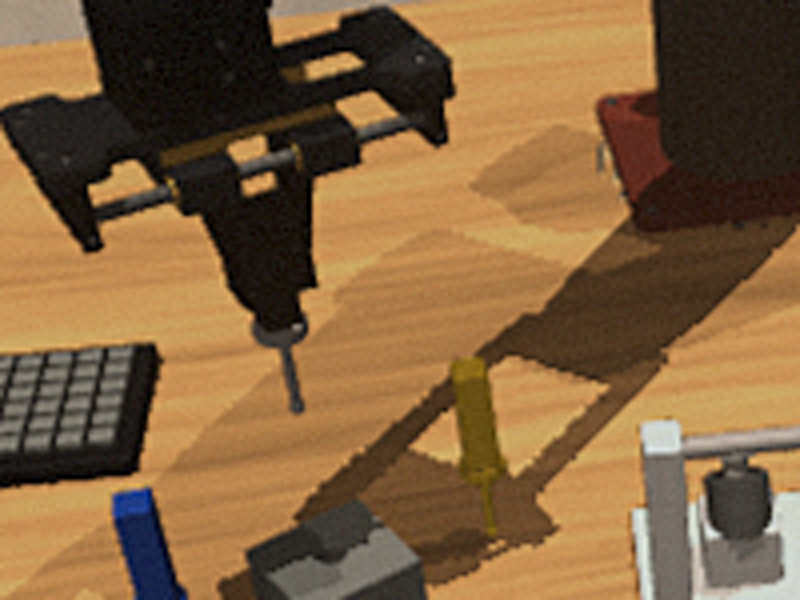

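```bash
cat >> h.py <<'E'
X=np.array([.9955,-.0943,0]);Y=np.array([.0943,.9955,0]);N=-.4226*X+np.array([0,0,.9063]);L=.086
RT=frame(-N,Y)
E
python3 - <<'E'
from h import *
c=cam("wrist");print("pad",onz(c,478,255,.09))
S=np.array([.485,-.112,.09])
goal(RT,S+N*(.06+L))
r,_=pose();d=(r.inv()*RT).as_rotvec()
# path of tip
for k in range(4):
  print(k)
E
```

```text
pad [ 0.4837 -0.1099  0.09  ]
turn [ 24.91   5.66 -24.7 ] |35.5| shift(cur) [ 0.0235 -0.0174  0.2418] shift(turned) [-0.0163  0.0892  0.226 ]
0
1
2
3
```

Call:
{"op": "move_arm", "data": {
  "rows": [
    [[0,0,0,0,-0.003,0.04,1],[0,0,0,0,-0.003,0.05,1],[0,0,0,0,-0.003,0.055,1],[0,0,0,0.01,-0.004,0.055,1],[0,0,0,0.0135,-0.0044,0.042,1],[6.23,1.42,-6.18,0,0,0,1],[6.23,1.42,-6.18,0,0,0,1],[6.23,1.42,-6.18,0,0,0,1]]
  ]
}}

```text
time: 16.55
position: [0.4239, -0.1063, 0.2227]
tool_rot: [-0.568, 0.584, -0.411, -0.41]
ft_force: [0.4, -0.3, -1.5]
gripper_width: 0.227
```

Call:
{"op": "move_arm", "data": {
  "rows": [
    [[6.23,1.42,-6.18,0,0,0,1],[0,0,0,0,0,0,1],[0,0,0,0,0,0,1]]
  ]
}}

```text
time: 16.92
position: [0.4243, -0.1069, 0.2238]
tool_rot: [0.613, -0.579, 0.407, 0.351]
ft_force: [0.4, 0.4, -0.6]
gripper_width: 0.232
```

```bash
python3 - <<'E'
from h import *
S=np.array([.485,-.112,.09]);goal(RT,S+N*(.025+L))
c=cam("wrist");cv2.imwrite("pics/w14.png",c["img"]);crop(c,220,140,340,240,6,"w14c.png")
s=cam("scene");crop(s,180,120,320,240,5,"s14.png")
r,p=pose();print("tip pred",proj(c,p+r.apply([L,0,0])),"spot pred",proj(c,S))
E
```

```text
turn [ 0.15 -0.12  0.08] |0.2| shift(cur) [0.036  0.0014 0.0007] shift(turned) [0.036  0.0014 0.0006]
tip pred [277.7703 210.76  ] spot pred [278.6173 190.3106]
```

View pics/w14c.png

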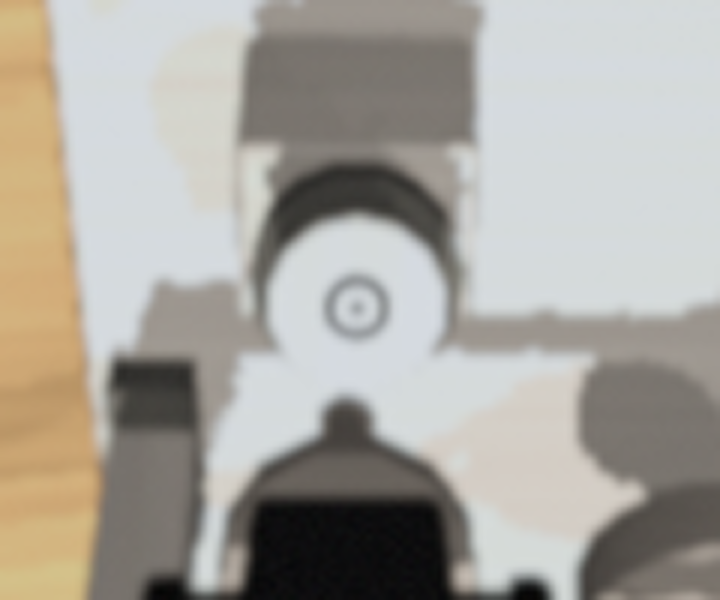

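View pics/s14.png

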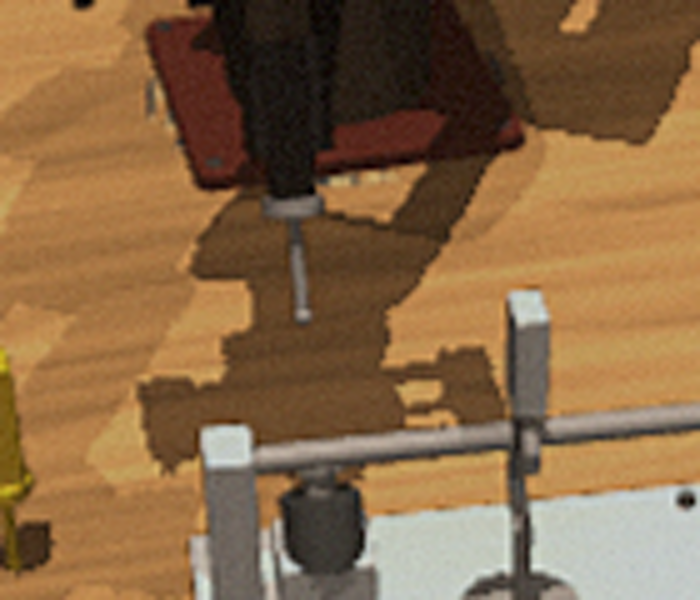

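```bash
python3 - <<'E'
from h import *
c=cam("wrist");r,p=pose()
S=onz(c,279.5,191.2,.09);print("S",S,"ball pred",proj(c,p+r.apply([L-.004,0,0])),proj(c,p+r.apply([L+.004,0,0])))
goal(RT,S+N*(.015+L))
E
```

```text
S [ 0.4868 -0.1112  0.09  ] ball pred [277.7988 211.6683] [277.7943 208.7049]
turn [ 0.11 -0.09  0.1 ] |0.2| shift(cur) [0.0467 0.0003 0.0016] shift(turned) [0.0467 0.0002 0.0015]
```

Call:
{"op": "move_arm", "data": {
  "rows": [
    [[0,0,0,0.015,0,0.0015,1],[0,0,0,0.015,0,0,1],[0,0,0,0.01,0,0,1],[0,0,0,0,0,0,1],[0,0,0,0,0,0,1]]
  ]
}}

```text
time: 17.7
position: [0.4415, -0.1069, 0.1878]
tool_rot: [0.613, -0.579, 0.407, 0.35]
ft_force: [0.4, -0.0, -0.6]
gripper_width: 0.229
```

```bash
python3 - <<'E'
from h import *
c=cam("wrist");crop(c,240,160,320,230,9,"w15c.png")
s=cam("scene");crop(s,210,150,290,230,7,"s15.png")
t=cam("top");crop(t,280,200,330,250,8,"t15.png")
S=np.array([.4868,-.1112,.09]);r,p=pose();print(p,"gap",(p+r.apply([L,0,0])-S)@N,"pred tip",proj(c,p+r.apply([L-.004,0,0])),"S",proj(c,S));print("scene tip,S",proj(s,p+r.apply([L,0,0])),proj(s,S))
goal(RT,S+N*(.0+L))
E
```

```text
[ 0.4415 -0.1071  0.1881] gap 0.02211510357495423 pred tip [277.521 212.125] S [277.9836 202.3138]
scene tip,S [242.6965 201.6715] [243.6365 211.1146]
turn [ 0.05 -0.14  0.22] |0.3| shift(cur) [0.0221 0.0003 0.0002] shift(turned) [0.0221 0.0003 0.0001]
```

View pics/w15c.png

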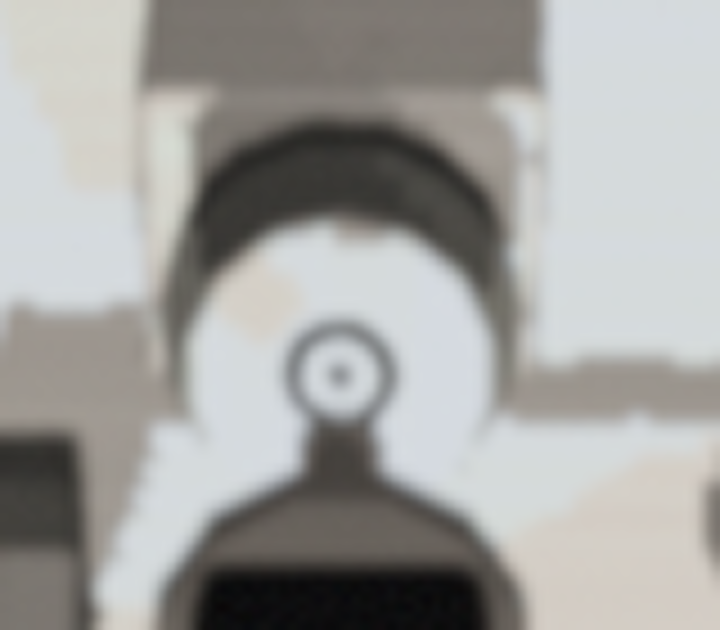

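View pics/s15.png

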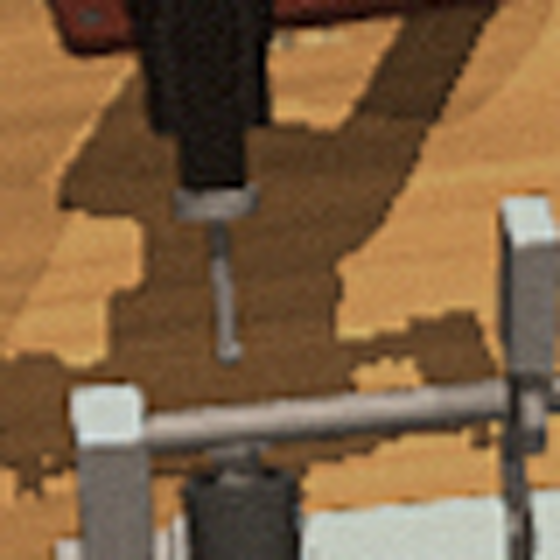

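View pics/t15.png

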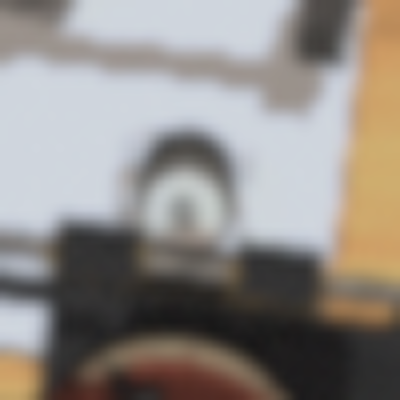

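Call:
{"op": "move_arm", "data": {
  "rows": [
    [[0,0,0,0.008,0.0003,0.0002,1],[0,0,0,0.008,0,0,1],[0,0,0,0.003,0,0,1],[0,0,0,0,0,0,1],[0,0,0,0,0,0,1]]
  ]
}}

```text
time: 18.48
position: [0.4492, -0.1074, 0.1702]
tool_rot: [0.614, -0.579, 0.407, 0.35]
ft_force: [0.7, -0.4, -1.1]
gripper_width: 0.229
```

```bash
python3 - <<'E'
from h import *
c=cam("wrist");crop(c,240,160,320,230,9,"w16c.png")
s=cam("scene");crop(s,210,150,290,230,7,"s16.png")
S=np.array([.4868,-.1112,.09]);r,p=pose();print(p,"gap",(p+r.apply([L,0,0])-S)@N,sensors.get_state()["ft_force"])
goal(RT,S+N*(.0+L))
E
```

```text
[ 0.4492 -0.1075  0.1703] gap 0.002763701348560901 [ 0.2767  0.131  -0.9663]
turn [ 0.04 -0.12  0.18] |0.2| shift(cur) [ 0.0028 -0.0003 -0.0001] shift(turned) [ 0.0028 -0.0003 -0.0001]
```

View pics/w16c.png

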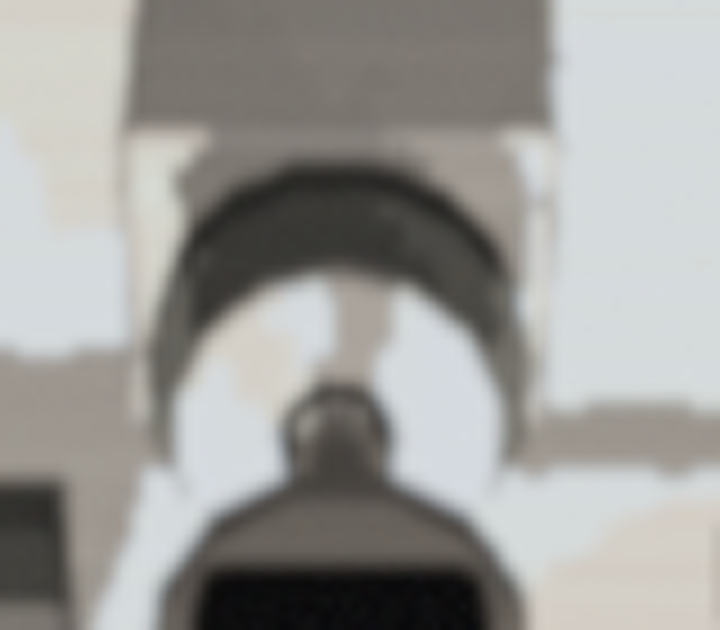

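View pics/s16.png

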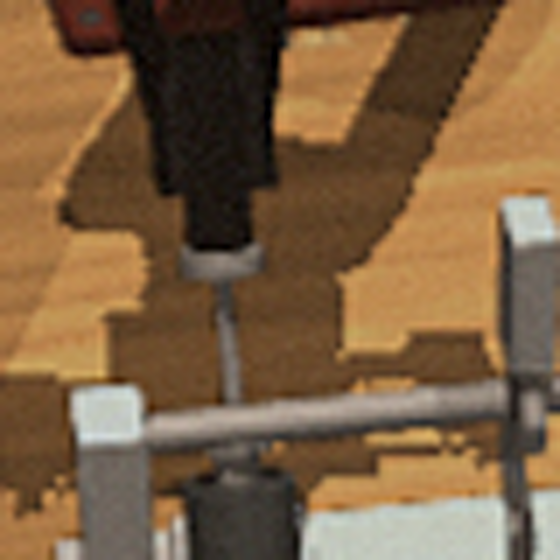

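```bash
python3 - <<'E'
from h import *
c=cam("wrist");i=c["img"][195:220,262:292];i=cv2.resize(i,None,fx=24,fy=24,interpolation=cv2.INTER_CUBIC);i=cv2.convertScaleAbs(i,alpha=1.3,beta=-20);cv2.imwrite("pics/w17.png",i)
S=np.array([.4868,-.1112,.09]);r,p=pose();print("ballc",proj(c,p+r.apply([L-.004,0,0])),"S",proj(c,S),proj(c,p+r.apply([L,0,0])))
E
```

```text
ballc [277.7274 211.6935] S [277.7541 209.2201] [277.7255 210.1882]
```

View pics/w17.png

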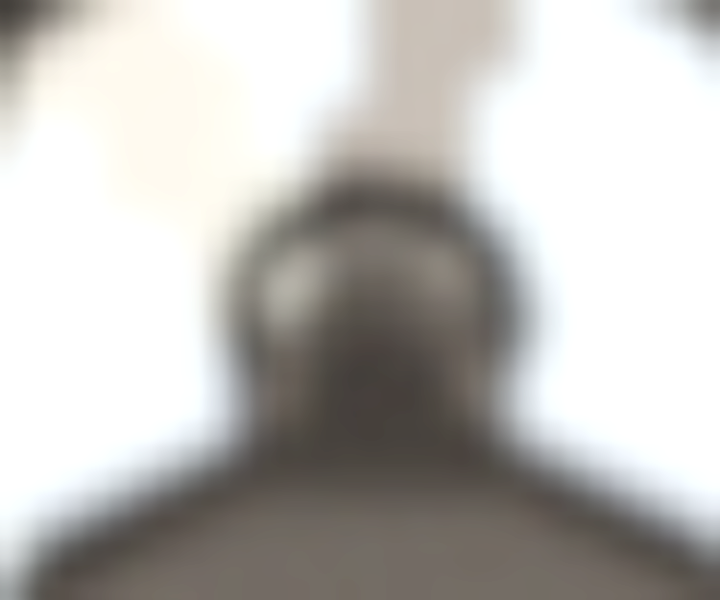

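Call:
{"op": "move_arm", "data": {
  "rows": [
    [[0,0,0,0.001,-0.001,0,1],[0,0,0,0.001,0,0,1],[0,0,0,0.001,0,0,1],[0,0,0,0.001,0,0,1],[0,0,0,0,0,0,1],[0,0,0,0,0,0,1]]
  ]
}}

```text
time: 19.38
position: [0.4518, -0.1078, 0.1671]
tool_rot: [0.614, -0.579, 0.407, 0.35]
ft_force: [-0.5, -0.2, 2.8]
gripper_width: 0.225
```

```bash
python3 - <<'E'
from h import *
for k in range(3):
    c=cam("wrist");
    S=np.array([.4868,-.1112,.09]);r,p=pose();f=sensors.get_state()["ft_force"];print("gap",(p+r.apply([L,0,0])-S)@N,f,f@N)
E
```

```text
gap -0.0012663985261904538 [-0.6797  0.4329  1.0799] 1.2819512965223308
gap -0.0012652040790419336 [-0.7331  0.009   1.4882] 1.6575072067925063
gap -0.0012860639430796116 [-0.8246  0.0668  1.8044] 1.984852848319434
```

Call:
{"op": "move_arm", "data": {
  "rows": [
    [[0,0,0,0.001,0,0,1],[0,0,0,0.001,0,0,1],[0,0,0,0.0005,0,0,1],[0,0,0,0,0,0,1],[0,0,0,0,0,0,1],[0,0,0,0,0,0,1]]
  ]
}}

```text
time: 20.27
position: [0.4528, -0.1079, 0.1648]
tool_rot: [0.614, -0.579, 0.407, 0.35]
ft_force: [-1.2, -0.5, 3.3]
gripper_width: 0.227
```

```bash
python3 - <<'E'
from h import *
fs=[]
for k in range(8):
    c=cam("wrist");
    S=np.array([.4868,-.1112,.09]);r,p=pose();f=sensors.get_state()["ft_force"];fs.append(f@N)
print("gap",(p+r.apply([L,0,0])-S)@N,np.array(fs),np.mean(fs));goal(RT,S+N*(L-.005))
crop(c,240,160,320,230,9,"w18c.png")
s=cam("scene");crop(s,190,140,330,260,5,"s18.png")
E
```

```text
gap -0.0038475753245139094 [3.9063 4.1558 3.6668 3.8919 3.3387 3.5374 3.131  3.5214] 3.6436546206954183
turn [ 0.03 -0.12  0.18] |0.2| shift(cur) [ 0.0012  0.0006 -0.0001] shift(turned) [ 0.0012  0.0006 -0.0001]
```

View pics/w18c.png

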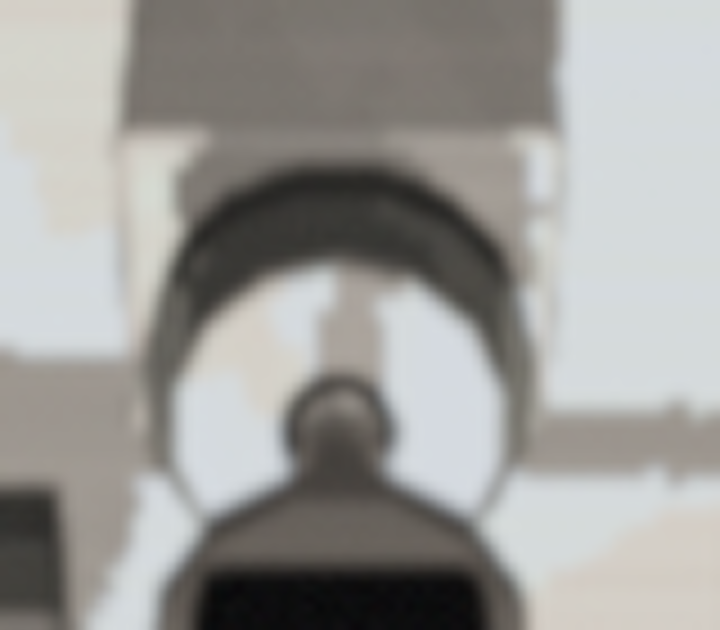

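View pics/s18.png

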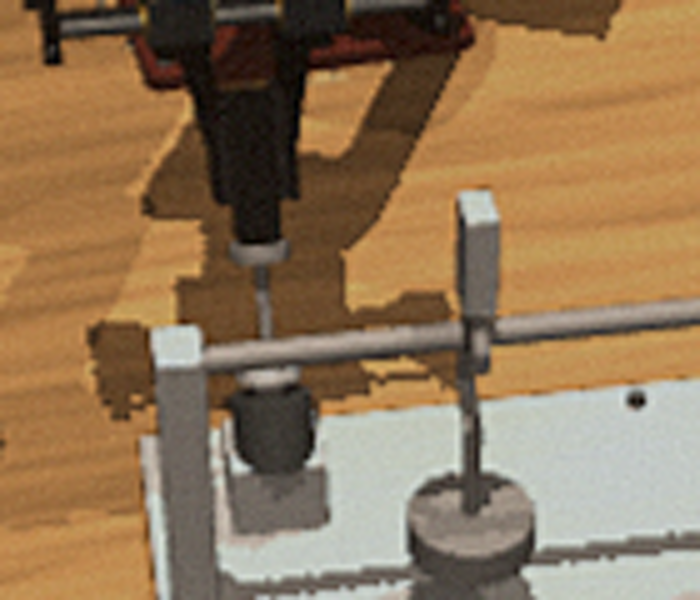

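```bash
python3 - <<'E'
from h import *
print(sensors.get_state()["time"]);print(bot.sign_off())
E
```

```text
20.725
the job is handed in; nothing more can be done
None
```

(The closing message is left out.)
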